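# Swing the bar into the locating jig

## Robot

A 6-joint arm with a two-finger parallel gripper is mounted at the origin on a cart in front of the work surface, level with it; the furniture and walls round the work are solid. World frame = base frame: x ahead of the robot, y to its left, z up, the work surface at z = 0. Lengths are in m, angles in rad, forces in N, time in s.
With the tool pointing down it reaches from about 0.325 to 0.85 m from the base axis. Payload 15.5 kg.
Tool frame: the origin (TCP) lies at the very end of the fingers, on their centre line; the grasp point (between the pads) lies 19 mm behind it; z points along the fingers, y is the line along which they close (so a half turn about z gives the same grasp; the last joint's range is limited). The gripper opens to 91 mm and grips with 3 to 60 N. Pads are 32 mm wide; open, the fingers measure 118 mm over their backs; the gripper's body (76 mm by 178 mm) begins 60 mm behind the grasp point.
Start: joints at [1.081, 0.494, 1.345, -0, 1.302, -0.096], TCP at [0.24, 0.577, 0.214] pointing down, gripper open.
Joint ranges: [-2.91, 2.91], [-0.82, 2.16], [0.22, 2.67], [-1.22, 4.37], [0.12, 2.79], [-3.08, 3.08]. Speed limits (rad/s): [1.89, 1.89, 2.57, 3.01, 3.01, 3.01].

## Interface

Orientations are given as a 3x3 rotation matrix whose columns are the frame's x, y, z axes.
In Python, from plant import ctrl, capture gives the robot as it stands.
- The arm moves only by the tool servo_tool, never from a script. Its argument "increments" is one flat list of numbers, 5 for each row, row after row: the shift along the tool's x, y, z in mm, then the turn about the tool's z in degrees, then the closure in counts, from 0 (fully open) to 255 (shut). A call has 1 to 8 rows; each row shifts and turns the commanded pose from where the row before left it, along the tool's axes as they then stand; what a row does not reach is not made up. A row lasts 1/10 s, in which the tool goes at most 50 mm and 8.59 degrees, less where a joint would pass 70% of its speed; a pose out of reach is approached as far as the arm can. A call with a gripper value outside its range is refused whole. The fingers move at their own pace and stop on an object; "force" is the grip in N (left out, the last holds). Time passes only in rows, so rows that do not move let the fingers close. It gives the time, the measured TCP pose, the force, the opening and the grip force at its end, in the units of the state.
- ctrl.observe(): the state, without advancing time (a new reading comes with each control period).
- capture(name): name is "side" or "top" or "wrist"; returns a dict with "pixels" (480x640x3 uint8, red, green, blue), "z_map" (480x640 float32, m along the optical axis (not along the pixel's ray), 0 where there is no reading), "K" (3x3 intrinsics, pixels), "position" and "orientation" of the camera in the world. Camera axes: x right, y down, z forward; pixel columns grow to the right and rows downward; lengths in m; the calibration is good to about 2 mm. The wrist camera is an equidistant fisheye: a pixel r from the principal point sees the ray r / f radians off the axis. A picture is of the moment at which its call begins.
- ctrl.sign_off(): hands the job in; it is judged then, once.
The state is a dict: "time": time; "joints": joint angles; "qd": joint speeds; "joint_efforts": joint torques, N m; "ee_pos": TCP position; "tcp_rot": TCP orientation; "force": force on the tool from outside, world axes, zero at the start; "torque": the same for the moment, N m; "gripper_width": finger opening in m; "finger_force": force on a finger pad.
Only numpy, scipy, OpenCV 4.12 (cv2) and the standard library are available. Lean on these libraries where they do the work, as an engineer would, in place of code of your own. Each camera call takes 0.05 s, during which the arm holds its last target. There are 200 camera calls.

## Task

Load the slotted aluminium bar into the locating jig, sliding it flat without lifting it. First bring its bare end into the nest against the brass pivot post and the thick end post while the bar is still clearly swung out, then swing its black-capped end round the pivot post, letting the bar itself push the sprung latch aside, until the bar lies in line against all three posts and the latch has snapped shut behind it. Do not touch the latch yourself and leave the other things where they are.

Things in the scene. Friction and masses are not known exactly. Their poses are not given: they have to be found in the camera images.
- jig: Grey base plate fixed to the worktop, 6 mm thick, x -75 to +60 and y -185 to +125 mm in its own frame; origin on its underside at worktop level; x points away from the robot, y to its left. Carries three posts and a latch. Loaded, the bar lies along y: bare end at y +100 mm, capped end at y -110 mm, centre line at x +28 mm, its far long side at x +40 mm.
- pivot (a point): Brass pivot post, 12 mm in diameter, standing 34 mm above the plate; point on its axis 12 mm above the plate. At x +46, y +86 mm of the jig: the loaded bar's far (+x) long side touches it 14 mm from the bare end.
- end_post (a point): Steel end post, 18 mm in diameter, 24 mm above the plate; point on its axis 12 mm above the plate. At x +38, y +109 mm of the jig: the loaded bar's bare end face touches it. It overlaps that face by only 11 mm on the post side, so a bar that is slid in too far towards the robot passes beside it.
- far_post (a point): Steel side post, 12 mm in diameter, 24 mm above the plate; point on its axis 12 mm above the plate. At x +46, y -80 mm of the jig: the loaded bar's far long side touches it near the capped end.
- nest (a point): Point 12 mm above the plate at x +33, y +101 mm of the jig: about where the middle of the bar's bare end face lies (within 4 mm) when that end touches pivot post and end post with the bar swung out by 0.2 to 0.6 rad.
- bar_heel (a point): Middle of the bar's bare end face. x runs along the bar from bare to black-capped end, y to the side that will lie against the posts, z up. The bar starts with its capped end swung out towards the robot, 0.4 to 0.6 rad from its line in the jig, its bare end 2 to 5 cm from the nest; the capped end may overhang the plate.
- bar_centre (a point): Centre of the bar, half-way along and up; axes as bar_heel. The bar is a loose slotted aluminium profile, 24 x 24 mm in section, 210 mm long, about 0.26 kg (varies), lying on the plate (underside 6 mm, top 30 mm above the worktop).
- bar_tip (a point): Middle of the black-capped end face of the bar; same axes as bar_heel.
- latch_tip (a point): Tip of the latch's brass wedge nose (6 to 22 mm above the plate). Shut, at x +12.5, y -101 mm of the jig: 9 mm past the loaded bar's capped end, its flat face 1.5 mm clear of the bar's near side. Its slanted face looks to -x: the bar's end swung in from there pushes the bolt back along -y and is itself pushed towards the end post.
- latch (a joint): Travel of the latch bolt in m: 0 shut, up to 0.024 pushed back along the jig's -y. Its spring pushes it shut with 1.5 N at 0 and 120 N/m more; about 0.009 lets the loaded bar pass, and it then snaps back to 0 of itself.
- mouse: Black computer mouse, 114x63x40 mm, bystander; origin under its centre.
- ptfe_tape: Yellow roll of thread tape, 50x50x16 mm, bystander; origin under its centre.
- fitting_1: Silvery compression fitting, 34x15x17 mm, bystander; origin under its centre.
- calipers: Calipers, 160x57x16 mm, lying flat, bystander; origin under its centre.
- vial_0: Clear sample vial with black cap, 23x22x47 mm, standing, bystander; origin under its centre.
- vial_2: Amber sample vial with black cap, 23x22x47 mm, standing, bystander; origin under its centre.
- timer: Light grey bench timer, 60x64x18 mm, bystander; origin under its centre.
- die_ring: Grey steel ring, 40x40x12 mm, bystander; origin under its centre.
- latch_base (a point): Middle of the top of the latch's steel housing, fixed on the plate, 37 mm above the worktop, at x -5, y -157 mm of the jig. The housing measures 52 mm along the jig's x and 46 mm along its y; a thin push rod sticks out up to 40 mm beyond it towards -y.

How it is judged:
By the outcome, as a careful person would: the job done as asked, in the order asked, and still so for the second after the job is handed in, with the robot touching nothing.
It also fails if it takes over 58 s, if anything falls off the work surface, if the arm or the gripper's body presses on something with over 40 N, if the wrist force passes 120 N, or if a joint passes its speed limit or range.

## Working session

There is one attempt and no reset: what is moved stays moved. The work goes in short steps, Python scripts to look and compute and a tool call to move; the robot and the scene stay as the last step left them, time stands still between calls to the robot, and variables do not carry over. Pictures are saved under pics/ and viewed, at most 10 in all, crops included, and the job is handed in when it is done.

Besides the shell and the picture viewer there is one more tool, called in YAML: its name, and indented under it one key for each argument. servo_tool: Moves the arm, as the interface text tells. Its arguments: {"type":"object","properties":{"increments":{"type":"array","items":{"type":"number"}},"force":{"type":"number"}},"required":["increments"]}

```bash
ls; mkdir -p pics; python3 - <<'E'
from plant import ctrl, capture
import cv2,numpy as np,pickle
s=ctrl.observe();print({k:np.round(v,3).tolist() for k,v in s.items()})
for n in ("top","side"):
    c=capture(n);pickle.dump(c,open(f'{n}0.pkl','wb'));cv2.imwrite(f'pics/{n}0.png',c['pixels'][:,:,::-1])
    print(n,c['K'].tolist(),np.round(c['position'],3),np.round(c['orientation'],3).tolist())
E
```

```text
pics
{'time': 0.0, 'joints': [1.08, 0.494, 1.346, -0.0, 1.302, -0.095], 'qd': [0.001, -0.002, 0.0, -0.001, 0.0, 0.0], 'joint_efforts': [-0.001, -87.884, -38.186, 0.071, 0.053, -0.0], 'ee_pos': [0.24, 0.577, 0.213], 'tcp_rot': [[-0.923, 0.385, -0.001], [0.385, 0.923, -0.001], [0.0, -0.001, -1.0]], 'force': [-0.94, 0.267, 0.547], 'torque': [0.038, 0.004, -0.01], 'finger_force': 0.0, 'gripper_width': 0.091}
top [[595.2012479650284, 0.0, 314.6692973634919], [0.0, 595.2012479650284, 232.06371766675034], [0.0, 0.0, 1.0]] [ 0.32  -0.047  1.282] [[-0.011, -0.982, 0.189], [-1.0, 0.008, -0.016], [0.014, -0.189, -0.982]]
side [[604.4381833980709, 0.0, 314.66854381635295], [0.0, 604.4381833980709, 236.89117179024768], [0.0, 0.0, 1.0]] [ 1.094 -0.59   0.956] [[0.661, 0.579, -0.477], [0.75, -0.499, 0.433], [0.013, -0.645, -0.764]]
```

View pics/top0.png

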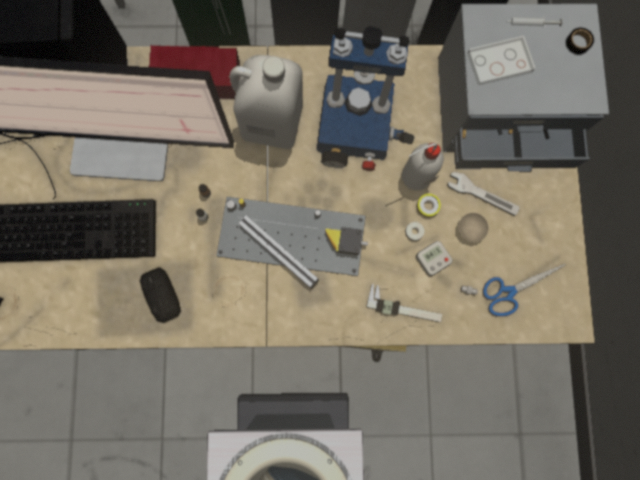

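View pics/side0.png

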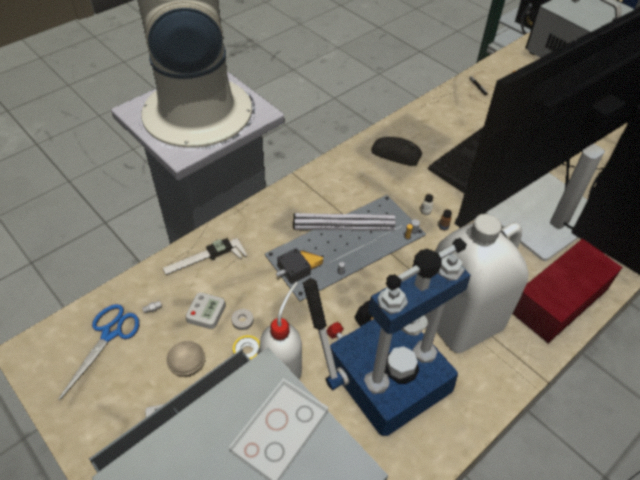

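```bash
cat > h.py <<'E'
import numpy as np,cv2
def cast(c,px,z):
    px=np.atleast_2d(np.asarray(px,float));K=c['K']
    d=np.c_[(px[:,0]-K[0,2])/K[0,0],(px[:,1]-K[1,2])/K[1,1],np.ones(len(px))]@np.array(c['orientation']).T
    p=np.array(c['position']);return p+d*((z-p[2])/d[:,2])[:,None]
def proj(c,P):
    q=(np.atleast_2d(P)-c['position'])@np.array(c['orientation']);K=c['K']
    return np.c_[q[:,0]/q[:,2]*K[0,0]+K[0,2],q[:,1]/q[:,2]*K[1,1]+K[1,2]]
def cloud(c):
    v,u=np.mgrid[:480,:640];K=c['K'];z=c['z_map']
    q=np.stack([(u-K[0,2])/K[0,0]*z,(v-K[1,2])/K[1,1]*z,z],-1)
    return q@np.array(c['orientation']).T+c['position']
def jig2w(x,y,o,a):  # a: yaw
    return np.array([o[0]+x*np.cos(a)-y*np.sin(a),o[1]+x*np.sin(a)+y*np.cos(a)])
E
python3 - <<'E'
import pickle,cv2,numpy as np
from h import *
c=pickle.load(open('top0.pkl','rb'));P=cloud(c);im=c['pixels'];hsv=cv2.cvtColor(im,cv2.COLOR_RGB2HSV)
roi=np.zeros((480,640),bool);roi[185:300,205:385]=1
print('wood z',np.median(P[285:295,215:250,2]),'plate z',np.median(P[240:265,228:245,2]))
plate=(roi&(hsv[...,1]<60)&(P[...,2]<0.018)).astype(np.uint8)
plate=cv2.morphologyEx(plate,cv2.MORPH_OPEN,np.ones((3,3)))
n,l,st,_=cv2.connectedComponentsWithStats(plate);print(st[1:][st[1:,4]>30])
bar=(roi&(P[...,2]>0.02)&(P[...,2]<0.05)).astype(np.uint8)
n,l2,st,ce=cv2.connectedComponentsWithStats(bar);print([ (s.tolist(),np.round(q).tolist()) for s,q in zip(st[1:],ce[1:]) if s[4]>5])
k=1+np.argmax(st[1:,4])
# metric rect on planes
v,u=np.nonzero(l2==k);w=cast(c,np.c_[u,v],0.03);r=cv2.minAreaRect((w[:,:2]*1000).astype(np.float32));print('bar',r,np.round(cv2.boxPoints(r)))
pts=np.argwhere(plate>0)[:,::-1];w=cast(c,pts,0.006);r2=cv2.minAreaRect((w[:,:2]*1000).astype(np.float32));print('plate',r2,np.round(cv2.boxPoints(r2)))
crop=cv2.resize(im[185:300,205:385,::-1],None,fx=4.4,fy=4.4,interpolation=cv2.INTER_CUBIC)
cv2.imwrite('pics/crop0.png',crop)
E
```

```text
wood z -0.0003601484922434173 plate z 0.004832558745925475
[[ 215  185  151   95 7326]
 [ 295  278    7    6   33]
 [ 367  283   14   17  195]
 [ 303  284    7   16   70]]
[([205, 185, 4, 11, 34], [206.0, 190.0]), ([238, 199, 7, 7, 34], [241.0, 202.0]), ([226, 201, 9, 9, 60], [230.0, 205.0]), ([315, 211, 5, 6, 26], [317.0, 213.0]), ([205, 212, 3, 8, 14], [206.0, 215.0]), ([238, 216, 81, 73, 1114], [278.0, 252.0]), ([325, 227, 43, 28, 773], [346.0, 240.0])]
bar ((519.4865112304688, 12.079147338867188), (210.08224487304688, 24.339920043945312), 47.9207878112793) [[440. -58.]
 [458. -74.]
 [599.  82.]
 [581.  98.]]
plate ((538.6060791015625, -34.73774719238281), (387.23956298828125, 227.71783447265625), 76.72505187988281) [[ 383. -197.]
 [ 605. -249.]
 [ 694.  128.]
 [ 472.  180.]]
```

View pics/crop0.png

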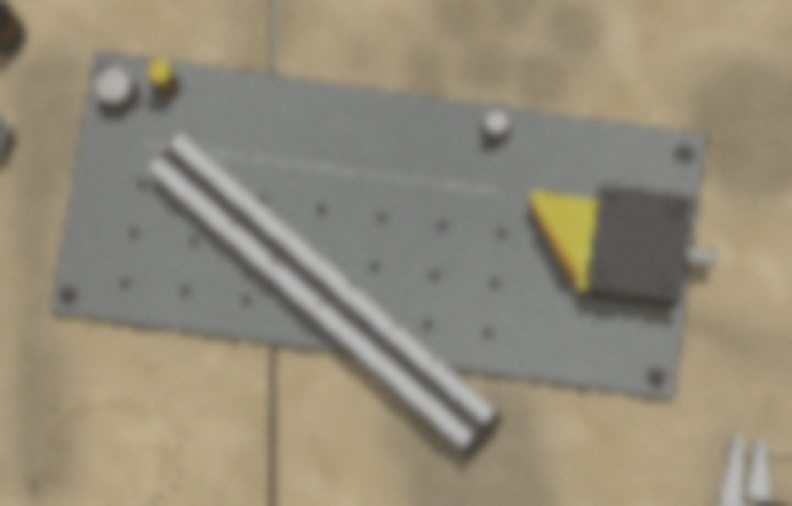

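The top crop shows the jig with the end post at (114,84), pivot at (160,72), far post at (495,122) and latch nose at (532,190). The bar runs from its bare end at (165,150) to its capped end at (480,430). Its measured size, 210 x 24 mm, matches the spec.

```bash
python3 - <<'E'
import pickle,cv2,numpy as np
from h import *
c=pickle.load(open('top0.pkl','rb'));P=cloud(c)
f=lambda x,y:(205+(x+.5)/4.4-.5,185+(y+.5)/4.4-.5)
px=[(114,84,.030),(160,71,.040),(495,122,.030),(95,52,.006),(705,133,.006),(672,397,.006),(55,315,.006)]
W=np.array([cast(c,f(x,y),z)[0,:2] for x,y,z in px])*1000
J=np.array([(38,109),(46,86),(46,-80),(60,125),(60,-185),(-75,-185),(-75,125)],float)
def fit(J,W):
    a,b=J.mean(0),W.mean(0);H=(J-a).T@(W-b);th=np.arctan2(H[0,1]-H[1,0],H[0,0]+H[1,1])
    R=np.array([[np.cos(th),-np.sin(th)],[np.sin(th),np.cos(th)]]);o=b-R@a;return o,th,W-(J@R.T+o)
for s in (slice(None),slice(0,3),slice(3,7)):
    o,th,r=fit(J[s],W[s]);print('jig',o.round(1),th,r.round(1).tolist())
o,th,_=fit(J,W)
R=np.array([[np.cos(th),-np.sin(th)],[np.sin(th),np.cos(th)]])
heel=np.array([590,90.]);tip=np.array([449,-66.]);hj,tj=R.T@(heel-o),R.T@(tip-o);d=tj-hj
print('heel jig',hj,'tip jig',tj,'theta',np.arctan2(-d[0],-d[1]))
u=(tip-heel)/np.linalg.norm(tip-heel);g=heel+120*u;print('grasp',g,'u',u,'n ang deg',np.degrees(np.arctan2(u[0],-u[1])))
# obstacles higher than 0.075 within 200 mm of final grip
gf=R@np.array([28,-20])+o;print('final grip',gf)
t=(P[...,2]>0.07)&(P[...,2]<0.3);q=P[t][:,:2]*1000;dd=np.linalg.norm(q-gf,axis=1);i=np.argsort(dd)[:5];print(dd[i].round(),((q[i]-o)@R).round(),P[t][i][:,2])
pickle.dump((o,th),open('jig.pkl','wb'))
E
```

```text
jig [570.2  12.4] -0.14379658420624747 [[0.8, -0.7], [0.1, -0.4], [-0.6, 0.9], [-0.9, -0.6], [-0.4, 1.5], [1.0, 1.9], [-0.2, -2.6]]
jig [570.2  12.7] -0.15089188189583183 [[0.2, -0.6], [-0.3, -0.2], [0.1, 0.9]]
jig [570.1  12.5] -0.1421320035289258 [[-0.5, -0.8], [-0.6, 1.4], [0.9, 2.0], [0.2, -2.6]]
heel jig [ 8.44026873 79.59329289] tip jig [-108.7494407   -95.00215953] theta 0.591139405174345
grasp [509.53523969   0.97515881] u [-0.67053967 -0.74187368] n ang deg -42.10873040377944
final grip [595.08598465 -11.36833745]
[158. 158. 159. 159. 159.] [[184.   6.]
 [184.   6.]
 [184.   7.]
 [184.  11.]
 [184.   8.]] [0.15791635 0.11225999 0.13509631 0.07584614 0.15118409]
```

```bash
cat >> h.py <<'E'
def plan(tgt,N,grip,start=None,dec=0,curve=None):
    """tgt x,y,z mm, tool-y angle deg; prints N rounded rows and predicted end"""
    if start is None:
        from plant import ctrl
        s=ctrl.observe();R=np.array(s['tcp_rot']);start=[*(np.array(s['ee_pos'])*1000),np.degrees(np.arctan2(R[1,1],R[0,1]))]
    p=np.array(start,float);s0=p.copy();tgt=np.array(tgt,float);rows=[]
    for k in range(1,N+1):
        w=curve(k/N) if curve else s0+(tgt-s0)*k/N
        b=np.radians(p[3]);ty=np.array([np.cos(b),np.sin(b)]);tx=np.array([-ty[1],ty[0]])*-1 if False else np.array([-np.sin(b),np.cos(b)])
        d=w[:2]-p[:2];r=[round(d@tx,dec),round(d@ty,dec),round(-(w[2]-p[2]),dec),round(-(w[3]-p[3]),1)]
        p[:2]+=r[0]*tx+r[1]*ty;p[2]-=r[2];p[3]-=r[3];rows+=[*r,grip]
    print('start',s0.round(1));
    for i in range(0,len(rows),40):print([float(x) for x in rows[i:i+40]])
    print('end',p.round(1))
    return p
E
python3 - <<'E'
from h import *
p=plan([509.5,1,213,-42.1],16,60)
E
```

```text
start [240.2 576.6 213.4  67.4]
[-29.0, -27.0, 0.0, 6.8, 60.0, -33.0, -23.0, 0.0, 6.9, 60.0, -35.0, -19.0, 0.0, 6.8, 60.0, -36.0, -15.0, 0.0, 6.9, 60.0, -39.0, -10.0, 0.0, 6.8, 60.0, -39.0, -5.0, 0.0, 6.9, 60.0, -40.0, -1.0, 0.0, 6.8, 60.0, -39.0, 4.0, 0.0, 6.8, 60.0]
[-39.0, 8.0, 0.0, 6.9, 60.0, -38.0, 13.0, 0.0, 6.8, 60.0, -35.0, 18.0, 0.0, 6.9, 60.0, -34.0, 21.0, 0.0, 6.8, 60.0, -30.0, 26.0, 0.0, 6.9, 60.0, -27.0, 29.0, 0.0, 6.8, 60.0, -24.0, 32.0, 0.0, 6.8, 60.0, -20.0, 34.0, 0.0, 6.9, 60.0]
end [509.3   0.9 213.4 -42.1]
```

servo_tool:
  increments: [-29,-27,0,6.8,60,-33,-23,0,6.9,60,-35,-19,0,6.8,60,-36,-15,0,6.9,60,-39,-10,0,6.8,60,-39,-5,0,6.9,60,-40,-1,0,6.8,60,-39,4,0,6.8,60]

```text
time: 0.9
ee_pos: [0.3756, 0.288, 0.2138]
tcp_rot: [[-0.215, 0.977, -0.0], [0.977, 0.215, -0.0], [-0.0, -0.0, -1.0]]
force: [0.6, -0.6, -0.7]
gripper_width: 0.0697
finger_force: 0.0
```

servo_tool:
  increments: [-39,8,0,6.9,60,-38,13,0,6.8,60,-35,18,0,6.9,60,-34,21,0,6.8,60,-30,26,0,6.9,60,-27,29,0,6.8,60,-24,32,0,6.8,60,-20,34,0,6.9,60]

```text
time: 1.7
ee_pos: [0.5098, -0.0005, 0.2138]
tcp_rot: [[0.674, 0.738, -0.0], [0.738, -0.674, 0.0], [-0.0, -0.0, -1.0]]
force: [0.7, 0.2, -0.4]
gripper_width: 0.0698
finger_force: 0.0
```

servo_tool:
  increments: [0,0,30,0,60,0,0,40,0,60,0,0,30,0,60,0,0,0,0,60,0,0,0,0,60,0,0,0,0,60]

```text
time: 2.3
ee_pos: [0.5104, 0.0012, 0.1154]
tcp_rot: [[0.671, 0.742, 0.002], [0.742, -0.671, -0.0], [0.001, 0.002, -1.0]]
force: [1.2, -0.6, 0.7]
gripper_width: 0.0698
finger_force: 0.0
```

```bash
python3 - <<'E'
from plant import ctrl,capture
from h import *
import pickle
s=ctrl.observe();R=np.array(s['tcp_rot']);print(s['time'],np.round(s['ee_pos'],4),np.degrees(np.arctan2(R[1,1],R[0,1])),np.round(s['joints'],2),s['gripper_width'],np.round(s['force'],1))
c=capture('wrist');pickle.dump(c,open('wrist1.pkl','wb'));cv2.imwrite('pics/wrist1.png',c['pixels'][:,:,::-1])
print(c['K'].tolist(),np.round(c['position'],3),np.round(c['orientation'],3).tolist())
E
```

```text
2.3 [0.5104 0.0012 0.1154] -42.10725426969608 [-0.11  0.46  1.74 -0.    0.93  0.62] 0.0697574549941782 [ 1.2 -0.6  0.7]
[[371.64829954431775, 0.0, 318.4093377083851], [0.0, 371.64829954431775, 242.3704984685917], [0.0, 0.0, 1.0]] [0.558 0.052 0.287] [[0.742, -0.65, -0.165], [-0.67, -0.719, -0.184], [0.001, 0.247, -0.969]]
```

View pics/wrist1.png

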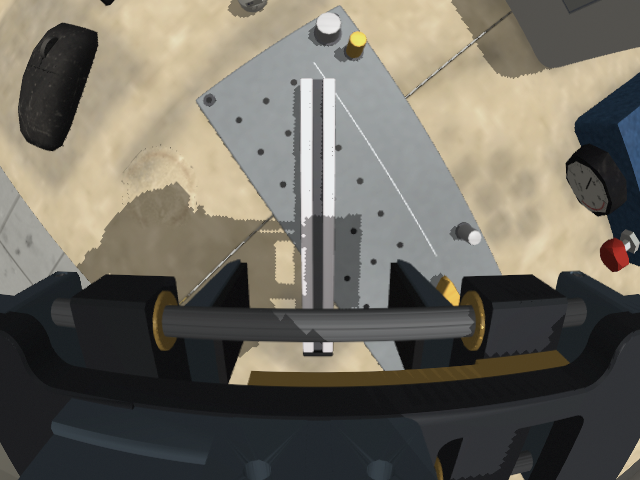

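The wrist view shows the bar centred between the fingers, with its bare end at (301–336, 79). The end post top is near (327,20), the pivot top near (358,36) and the far post near (473,237).

```bash
cat >> h.py <<'E'
def fcast(c,px,z):
    px=np.atleast_2d(np.asarray(px,float));K=c['K'];a=np.c_[(px[:,0]-K[0,2])/K[0,0],(px[:,1]-K[1,2])/K[1,1]]
    r=np.linalg.norm(a,axis=1)[:,None];d=np.c_[a*np.sin(r)/r,np.cos(r)]@np.array(c['orientation']).T
    p=np.array(c['position']);return p+d*((z-p[2])/d[:,2])[:,None]
E
python3 - <<'E'
from h import *
import pickle
c=pickle.load(open('wrist1.pkl','rb'));im=c['pixels']
o,th=pickle.load(open('jig.pkl','rb'));R=np.array([[np.cos(th),-np.sin(th)],[np.sin(th),np.cos(th)]])
for n,px,z in [('endpost',(327,20),.03),('pivot',(358,36),.04),('far',(474,238),.03),('heelL',(301,79),.03),('heelR',(336,79),.03),('barL200',(301,200),.03),('barR200',(334.5,200),.03),('corner',(340,6),.006),('cornerL',(197,99),.006)]:
    w=fcast(c,px,z)[0,:2]*1000;print(n,w.round(1),'jig',(R.T@(w-o)).round(1))
for r in (80,100,140,180): 
    print(r,im[r,290:345].mean(-1).astype(int).tolist())
cv2.imwrite('pics/w1c.png',np.hstack([cv2.resize(im[0:110,280:400,::-1],None,fx=4,fy=4),cv2.resize(im[200:260,440:500,::-1],(300,440))]))
E
```

```text
endpost [625.5 117.2] jig [ 39.7 111.6]
pivot [630.6  92.5] jig [48.2 87.9]
far [604.2 -73. ] jig [ 45.8 -79.7]
heelL [582.9  96.6] jig [ 0.4 85.1]
heelR [600.6  80.6] jig [20.3 71.8]
barL200 [526.   34.1] jig [-46.8  15.1]
barR200 [543.4  18.4] jig [-27.5   2.1]
corner [647.5 125.8] jig [ 60.2 123.3]
cornerL [517.6 146.1] jig [-71.3 124.7]
80 [157, 98, 74, 70, 71, 71, 104, 147, 157, 157, 186, 228, 237, 237, 237, 237, 237, 237, 237, 237, 237, 230, 181, 99, 99, 99, 99, 99, 99, 100, 99, 99, 88, 184, 235, 237, 237, 237, 237, 237, 237, 237, 237, 237, 222, 180, 160, 160, 160, 159, 158, 158, 157, 158, 157]
100 [155, 155, 145, 112, 92, 92, 93, 94, 94, 94, 141, 233, 238, 237, 237, 237, 237, 237, 237, 237, 237, 227, 175, 96, 97, 97, 98, 97, 98, 97, 97, 64, 56, 188, 233, 237, 237, 237, 237, 237, 237, 237, 237, 237, 223, 165, 160, 161, 162, 184, 228, 176, 160, 161, 160]
140 [153, 153, 153, 154, 109, 93, 93, 92, 92, 85, 150, 224, 237, 237, 237, 237, 237, 237, 237, 224, 232, 224, 158, 86, 96, 96, 97, 97, 97, 97, 96, 84, 55, 179, 230, 237, 237, 237, 237, 238, 237, 237, 237, 236, 215, 129, 151, 155, 154, 153, 152, 152, 152, 153, 154]
180 [154, 153, 147, 124, 92, 92, 93, 93, 93, 93, 136, 214, 235, 236, 236, 237, 237, 237, 237, 237, 237, 222, 144, 84, 92, 93, 93, 93, 93, 93, 93, 78, 56, 186, 230, 237, 237, 237, 237, 237, 237, 237, 237, 237, 204, 165, 153, 153, 153, 153, 152, 152, 152, 152, 151]
```

View pics/w1c.png

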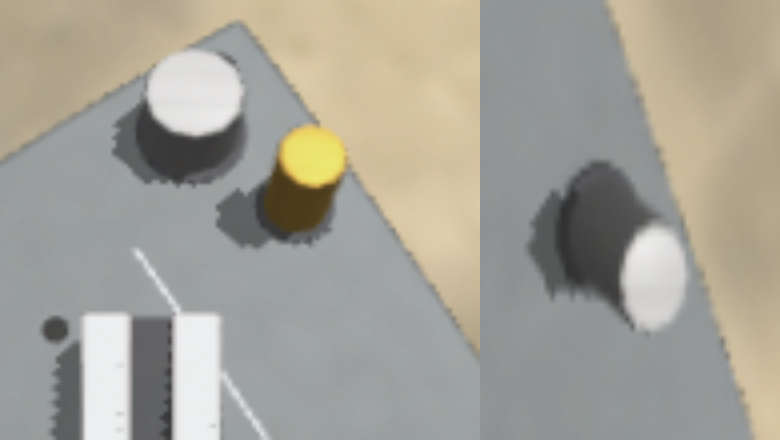

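The crop shows post tops at end post (328.6,23), pivot (358,39) and far post (474.6,237.6). The bar heel corners are at (300.5,78.3) and (335,78.3).

```bash
python3 - <<'E'
from h import *
import pickle
c=pickle.load(open('wrist1.pkl','rb'))
W=np.array([fcast(c,p,z)[0,:2]*1000 for p,z in [((328.3,22.6),.03),((357.7,38.6),.04),((474.2,237.2),.03)]])
J=np.array([(38,109),(46,86),(46,-80)],float)
a,b=J.mean(0),W.mean(0);H=(J-a).T@(W-b);th=np.arctan2(H[0,1]-H[1,0],H[0,0]+H[1,1])
R=np.array([[np.cos(th),-np.sin(th)],[np.sin(th),np.cos(th)]]);o=b-R@a
print('jig wrist',o,th,(W-(J@R.T+o)).round(1).tolist())
L=[fcast(c,p,.03)[0,:2]*1000 for p in [(300.5,78.3),(335,78.3),(300.3,180),(334.6,180)]]
heel=(L[0]+L[1])/2;m=(L[2]+L[3])/2;u=(m-heel)/np.linalg.norm(m-heel)
print('heel',heel,'w',np.linalg.norm(L[0]-L[1]),'u ang',np.degrees(np.arctan2(u[0],-u[1])))
hj=R.T@(heel-o);uj=R.T@u;print('heel jig',hj,'theta',np.arctan2(-uj[0],-uj[1]))
g=np.array([510.4,1.2]);print('tcp along',(g-heel)@u,'lateral',(g-heel)@np.array([-u[1],u[0]]))
pickle.dump((o,th),open('jigw.pkl','wb'))
E
```

```text
jig wrist [571.00861142  13.10246424] -0.14897782293834017 [[0.1, -0.1], [-0.1, -0.1], [0.0, 0.2]]
heel [591.67737491  89.28985745] w 23.52066309138179 u ang -42.26840161038543
heel jig [ 9.13152879 78.41129925] theta 0.588744954718159
tcp along 119.85421229885628 lateral -0.8957966724146195
```

servo_tool:
  increments: [0,0,25,0,60,0,0,35,0,60,0,0,25,0,60,0,0,12,0,60,0,0,4,0,60,0,0,0,0,60,0,0,0,0,60]

```text
time: 3.05
ee_pos: [0.5103, 0.0011, 0.0141]
tcp_rot: [[0.671, 0.742, 0.002], [0.742, -0.671, -0.0], [0.001, 0.001, -1.0]]
force: [1.0, 0.2, 0.2]
gripper_width: 0.0696
finger_force: 0.0
```

servo_tool:
  increments: [0,0,0,0,120,0,0,0,0,160,0,0,0,0,185,0,0,0,0,220,0,0,0,0,220,0,0,0,0,220,0,0,0,0,220,0,0,0,0,220]
  force: 20

```text
time: 3.85
ee_pos: [0.5094, 0.0012, 0.0129]
tcp_rot: [[0.671, 0.742, -0.0], [0.742, -0.671, 0.0], [-0.0, -0.0, -1.0]]
force: [-0.2, -0.2, 0.6]
gripper_width: 0.0237
finger_force: 20.0
```

```bash
cat > m.py <<'E'
from h import *
import pickle,sys
from plant import ctrl
o,th=pickle.load(open('jigw.pkl','rb'));R=np.array([[np.cos(th),-np.sin(th)],[np.sin(th),np.cos(th)]])
PIV,EP=np.array([46,86.]),np.array([38,109.])
ax=lambda t:(np.array([-np.sin(t),-np.cos(t)]),np.array([np.cos(t),-np.sin(t)]))
def gaps(S):
    s=ctrl.observe();M=np.array(s['tcp_rot']);p=np.array(s['ee_pos'])*1000;t=th-np.arctan2(M[1,1],M[0,1])
    u,n=ax(t);heel=R.T@(p[:2]-o)-S*u
    return (PIV-heel)@n-18,(heel-EP)@u-9,t,p[2],s
def pose(gn,ge,t,S,z):
    u,n=ax(t);heel=n*(PIV@n-18-gn)+u*(EP@u+9+ge);g=R@(heel+S*u)+o
    return np.array([*g,z,np.degrees(th-t)])
def go(gn,ge,t,N,grip,S,z=None,step=.5,start=None):
    a=gaps(S);print('now gn,ge,th',np.round(a[:3],2),'z',a[3].round(1),'t',a[4]['time'],'F',np.round(a[4]['force'],1),'w',a[4]['gripper_width'])
    g0=np.array(a[:3]) if start is None else np.array(start);g1=np.array([gn,ge,t]);zz=a[3] if z is None else z
    p=pose(*g0,S,a[3]) if start is not None else np.array([*np.array(a[4]['ee_pos'])*1000,np.degrees(th-a[2])])
    rows=[];q=lambda v,s=step:float(round(v/s)*s)
    for k in range(1,N+1):
        w=pose(*(g0+(g1-g0)*k/N),S,a[3]+(zz-a[3])*k/N);b=np.radians(p[3]);ty=np.array([np.cos(b),np.sin(b)]);tx=np.array([-ty[1],ty[0]])
        d=w[:2]-p[:2];r=[q(d@tx),q(d@ty),q(p[2]-w[2]),q(p[3]-w[3],.1)]
        p[:2]+=r[0]*tx+r[1]*ty;p[2]-=r[2];p[3]-=r[3];rows.append([round(x,1) for x in r]+[grip])
    for i in range(0,N,8):print(sum(rows[i:i+8],[]))
    u,n=ax(t);print('end',p.round(1),'want',w.round(1))
E
python3 - <<'E'
from m import *
go(2,2,0.5,12,220,120.5)
E
```

```text
now gn,ge,th [10.43 32.44  0.59] z 12.9 t 3.85 F [-0.2 -0.2  0.6] w 0.023666641111907985
[2.5, 1.5, 0.0, -0.4, 220, 2.5, 2.0, 0.0, -0.4, 220, 2.5, 1.5, 0.0, -0.4, 220, 2.5, 2.0, 0.0, -0.4, 220, 2.5, 1.5, 0.0, -0.5, 220, 2.5, 1.5, 0.0, -0.4, 220, 2.5, 2.0, 0.0, -0.4, 220, 2.5, 1.5, 0.0, -0.4, 220]
[2.5, 1.5, 0.0, -0.4, 220, 2.5, 1.5, 0.0, -0.4, 220, 2.5, 1.5, 0.0, -0.4, 220, 2.5, 1.5, 0.0, -0.4, 220]
end [543.6  11.7  12.9 -37.2] want [543.7  11.7  12.9 -37.2]
```

servo_tool:
  increments: [2.5,1.5,0,-0.4,220,2.5,2,0,-0.4,220,2.5,1.5,0,-0.4,220,2.5,2,0,-0.4,220,2.5,1.5,0,-0.5,220,2.5,1.5,0,-0.4,220,2.5,2,0,-0.4,220,2.5,1.5,0,-0.4,220]

```text
time: 4.65
ee_pos: [0.5318, 0.0075, 0.0129]
tcp_rot: [[0.626, 0.779, -0.002], [0.779, -0.626, -0.0], [-0.001, -0.001, -1.0]]
force: [-6.6, -3.3, 6.3]
gripper_width: 0.0239
finger_force: 20.0
```

servo_tool:
  increments: [2.5,1.5,0,-0.4,220,2.5,1.5,0,-0.4,220,2.5,1.5,0,-0.4,220,2.5,1.5,0,-0.4,220,0,0,0,0,220,0,0,0,0,220,0,0,0,0,220]

```text
time: 5.35
ee_pos: [0.5434, 0.0118, 0.0129]
tcp_rot: [[0.605, 0.796, -0.0], [0.796, -0.605, 0.0], [-0.0, -0.0, -1.0]]
force: [-2.8, -0.1, 3.7]
gripper_width: 0.0237
finger_force: 20.0
```

```bash
python3 - <<'E'
from m import *
from plant import capture
go(0,0,0.5,4,220,120.5)
c=capture('wrist');pickle.dump(c,open('wrist2.pkl','wb'))
cv2.imwrite('pics/w2.png',cv2.resize(c['pixels'][0:140,250:430,::-1],None,fx=4,fy=4))
E
```

```text
now gn,ge,th [2.26 2.12 0.5 ] z 12.9 t 5.35 F [-2.8 -0.1  3.7] w 0.02369177462945596
[0.5, 0.5, 0.0, 0.0, 220, 0.5, 0.5, 0.0, 0.0, 220, 0.5, 0.5, 0.0, 0.0, 220, 0.5, 1.0, 0.0, 0.0, 220]
end [546.6  11.9  12.9 -37.2] want [546.5  12.1  12.9 -37.2]
```

View pics/w2.png

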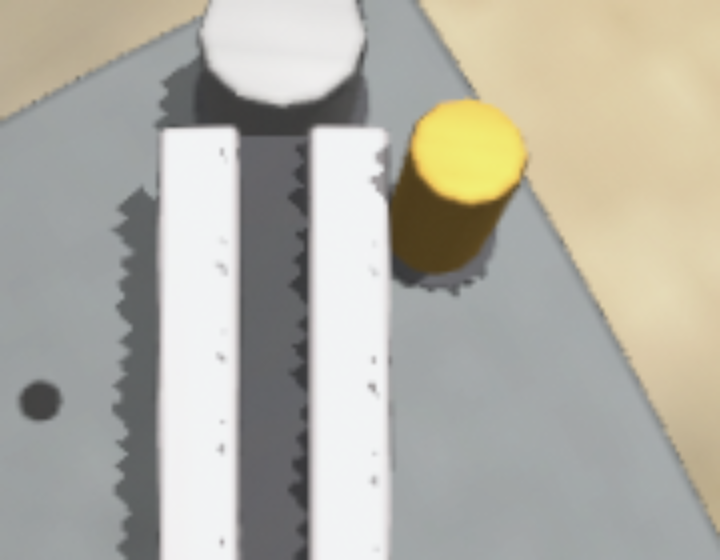

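The crop shows a gap of about 2.5 mm from the bar end (y=127) to the end post (y=103), and about 2 mm from the bar's side (x=388) to the brass pivot. Both agree with the computed gaps, so I'm closing them gently.

servo_tool:
  increments: [0.5,0.5,0,0,220,0.5,0.5,0,0,220,0.5,0.5,0,0,220,0.5,0.5,0,0,220,0.5,0.5,0,0,220,0,0,0,0,220,0,0,0,0,220]
  force: 12

```text
time: 6.1
ee_pos: [0.5449, 0.012, 0.0128]
tcp_rot: [[0.605, 0.796, -0.004], [0.796, -0.605, -0.0], [-0.003, -0.003, -1.0]]
force: [-12.4, -3.0, 13.7]
gripper_width: 0.0233
finger_force: 12.0
```

```bash
python3 - <<'E'
from m import *
go(0,0,0.5,1,220,120.5)
E
```

```text
now gn,ge,th [1.27 1.01 0.5 ] z 12.8 t 6.1 F [-12.4  -3.   13.7] w 0.023325350400109496
[1.0, 1.5, 0.0, 0.0, 220]
end [546.7  11.9  12.8 -37.2] want [546.5  12.1  12.8 -37.2]
```

servo_tool:
  increments: [0,0,-0.5,0,220,0,0,0,0,220,0,0,0,0,220]

```text
time: 6.4
ee_pos: [0.5457, 0.0122, 0.0129]
tcp_rot: [[0.605, 0.797, -0.003], [0.797, -0.605, 0.0], [-0.002, -0.002, -1.0]]
force: [-5.6, -1.2, -1.2]
gripper_width: 0.024
finger_force: 12.0
```

```bash
python3 - <<'E'
from m import *
from plant import capture
go(0,0,0.5,1,220,120.5)
c=capture('wrist');pickle.dump(c,open('wrist3.pkl','wb'))
cv2.imwrite('pics/w3.png',cv2.resize(c['pixels'][0:140,250:430,::-1],None,fx=4,fy=4))
E
```

```text
now gn,ge,th [0.77 0.4  0.5 ] z 12.9 t 6.4 F [-5.6 -1.2 -1.2] w 0.02401241934002213
[0.5, 1.0, 0.0, 0.0, 220]
end [546.8  12.   12.9 -37.2] want [546.5  12.1  12.9 -37.2]
```

View pics/w3.png

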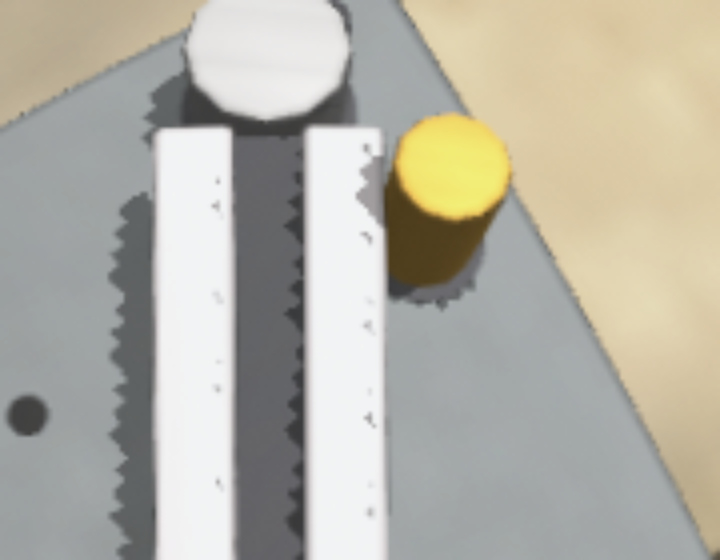

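The gaps are now about 0.8 mm to the end post and 0.7–1 mm to the pivot. The earlier force came from the bar pressing on the plate. Moving on into contact.

servo_tool:
  increments: [0.5,0.5,0,0,220,0.5,0,0,0,220,0,0,0,0,220,0,0,0,0,220]

```text
time: 6.85
ee_pos: [0.5458, 0.0123, 0.0128]
tcp_rot: [[0.605, 0.797, -0.004], [0.797, -0.605, -0.0], [-0.003, -0.003, -1.0]]
force: [-10.9, -6.0, 2.6]
gripper_width: 0.0239
finger_force: 12.0
```

```bash
python3 - <<'E'
from m import *
from plant import capture
go(0,0,0.5,1,220,120.5)
c=capture('wrist');pickle.dump(c,open('wrist4.pkl','wb'))
im=c['pixels'];print(im[15:40,314].mean(-1).astype(int).tolist());print(im[15:40,304].mean(-1).astype(int).tolist());print(im[50,330:365].tolist()[::1][0:35:2])
E
```

```text
now gn,ge,th [0.74 0.25 0.5 ] z 12.8 t 6.85 F [-10.9  -6.    2.6] w 0.02391931146731434
[0.0, 1.0, 0.0, 0.0, 220]
end [546.6  11.7  12.8 -37.2] want [546.5  12.1  12.8 -37.2]
[229, 228, 230, 232, 233, 234, 235, 234, 234, 233, 232, 231, 230, 220, 201, 76, 64, 60, 60, 93, 102, 102, 101, 101, 102]
[225, 226, 228, 230, 231, 231, 232, 230, 224, 213, 194, 135, 69, 62, 61, 61, 137, 234, 243, 243, 243, 243, 243, 243, 243]
[[242, 244, 244], [243, 244, 244], [242, 244, 244], [242, 244, 244], [242, 243, 244], [163, 158, 159], [161, 158, 159], [148, 145, 146], [70, 57, 31], [78, 61, 29], [78, 61, 29], [97, 76, 35], [237, 198, 94], [242, 224, 108], [242, 234, 115], [242, 234, 115], [242, 236, 117], [242, 236, 118]]
```

servo_tool:
  increments: [0,0.5,0,0,220,0,0.5,0,0,220,0,0,0,0,220,0,0,0,0,220]

```text
time: 7.3
ee_pos: [0.5459, 0.0122, 0.0128]
tcp_rot: [[0.605, 0.797, -0.006], [0.797, -0.605, 0.0], [-0.003, -0.004, -1.0]]
force: [-13.6, -3.4, 5.9]
gripper_width: 0.0242
finger_force: 12.0
```

```bash
python3 - <<'E'
from m import *
a=gaps(120.5);go(a[0],a[1],0.4,8,220,120.5)
E
```

```text
now gn,ge,th [0.51 0.28 0.5 ] z 12.8 t 7.3 F [-13.6  -3.4   5.9] w 0.02423537672749531
[0.0, 1.5, 0.0, -0.7, 220, 0.0, 1.5, 0.0, -0.7, 220, 0.0, 1.5, 0.0, -0.8, 220, 0.0, 1.0, 0.0, -0.7, 220, 0.0, 1.5, 0.0, -0.7, 220, 0.0, 1.5, 0.0, -0.7, 220, 0.0, 1.5, 0.0, -0.7, 220, 0.0, 1.5, 0.0, -0.7, 220]
end [555.4   5.6  12.8 -31.5] want [555.2   5.7  12.8 -31.5]
```

servo_tool:
  increments: [0,1.5,-0.2,-0.7,220,0,1.5,0,-0.7,220,0,1.5,0,-0.8,220,0,1,0,-0.7,220,0,1.5,0,-0.7,220,0,1.5,0,-0.7,220,0,1.5,0,-0.7,220,0,1.5,0,-0.7,220]

```text
time: 8.1
ee_pos: [0.5558, 0.0055, 0.0129]
tcp_rot: [[0.522, 0.853, -0.005], [0.853, -0.522, -0.0], [-0.003, -0.004, -1.0]]
force: [-10.4, -3.0, 1.6]
gripper_width: 0.0243
finger_force: 12.1
```

```bash
python3 - <<'E'
from m import *
a=gaps(120.5);u,n=ax(a[2]);F=R.T@np.array(a[4]['force'])[:2];print('Fu,Fn',F@u,F@n)
go(a[0],a[1],0.3,8,220,120.5)
E
```

```text
Fu,Fn 7.9970856114636755 -7.2602561416048355
now gn,ge,th [-0.14  0.17  0.4 ] z 12.9 t 8.1 F [-10.4  -3.    1.6] w 0.024278541134640327
[0.0, 1.5, 0.0, -0.7, 220, 0.0, 1.5, 0.0, -0.7, 220, 0.0, 1.0, 0.0, -0.8, 220, 0.0, 1.5, 0.0, -0.7, 220, 0.0, 1.5, 0.0, -0.7, 220, 0.0, 1.5, 0.0, -0.7, 220, 0.0, 1.0, 0.0, -0.7, 220, 0.0, 1.5, 0.0, -0.7, 220]
end [ 5.654e+02  1.000e-01  1.290e+01 -2.580e+01] want [ 5.654e+02 -1.000e-01  1.290e+01 -2.570e+01]
```

servo_tool:
  increments: [0,1.5,0,-0.7,220,0,1.5,0,-0.7,220,0,1,0,-0.8,220,0,1.5,0,-0.7,220,0,1.5,0,-0.7,220,0,1.5,0,-0.7,220,0,1,0,-0.7,220,0,1.5,0,-0.7,220]

```text
time: 8.9
ee_pos: [0.5654, 0.0001, 0.0129]
tcp_rot: [[0.435, 0.901, -0.005], [0.901, -0.435, -0.0], [-0.002, -0.004, -1.0]]
force: [-10.2, -3.4, 2.3]
gripper_width: 0.0242
finger_force: 12.1
```

```bash
python3 - <<'E'
from m import *
a=gaps(120.5);u,n=ax(a[2]);F=R.T@np.array(a[4]['force'])[:2];print('Fu,Fn',F@u,F@n)
go(a[0],a[1],0.2,8,220,120.5)
E
```

```text
Fu,Fn 7.534945393337422 -7.699695231714776
now gn,ge,th [-0.14  0.02  0.3 ] z 12.9 t 8.9 F [-10.2  -3.4   2.3] w 0.02420611865946242
[0.0, 1.5, 0.0, -0.7, 220, 0.0, 1.5, 0.0, -0.7, 220, 0.0, 1.0, 0.0, -0.8, 220, 0.0, 1.5, 0.0, -0.7, 220, 0.0, 1.5, 0.0, -0.7, 220, -0.5, 1.0, 0.0, -0.7, 220, 0.0, 1.5, 0.0, -0.7, 220, 0.0, 1.5, 0.0, -0.8, 220]
end [575.3  -4.7  12.9 -20. ] want [575.4  -4.6  12.9 -20. ]
```

servo_tool:
  increments: [0,1.5,0,-0.7,220,0,1.5,0,-0.7,220,0,1,0,-0.8,220,0,1.5,0,-0.7,220,0,1.5,0,-0.7,220,0,1,0,-0.7,220,0,1.5,0,-0.7,220,0,1.5,0,-0.8,220]

```text
time: 9.7
ee_pos: [0.5745, -0.0041, 0.0128]
tcp_rot: [[0.342, 0.94, -0.007], [0.94, -0.342, 0.0], [-0.002, -0.007, -1.0]]
force: [-18.3, -1.1, 9.0]
gripper_width: 0.0242
finger_force: 12.0
```

```bash
python3 - <<'E'
from m import *
a=gaps(120.5);u,n=ax(a[2]);F=R.T@np.array(a[4]['force'])[:2];print('Fu,Fn',F@u,F@n)
go(a[0],a[1],0.1,8,220,120.5)
E
```

```text
Fu,Fn 7.2643866590767265 -16.87320794527912
now gn,ge,th [ 0.9  -0.14  0.2 ] z 12.8 t 9.7 F [-18.3  -1.1   9. ] w 0.024192211788577694
[0.0, 1.5, 0.0, -0.7, 220, 0.0, 1.0, 0.0, -0.7, 220, 0.0, 1.5, 0.0, -0.7, 220, -0.5, 1.5, 0.0, -0.8, 220, 0.0, 1.0, 0.0, -0.7, 220, 0.0, 1.5, 0.0, -0.7, 220, 0.0, 1.5, 0.0, -0.7, 220, 0.0, 1.0, 0.0, -0.7, 220]
end [584.3  -7.7  12.8 -14.3] want [584.5  -8.   12.8 -14.3]
```

servo_tool:
  increments: [0,1.5,-0.3,-0.7,220,0,1,0,-0.7,220,0,1.5,0,-0.7,220,0,1.5,0,-0.8,220]
  force: 30

```text
time: 10.1
ee_pos: [0.58, -0.0062, 0.0128]
tcp_rot: [[0.293, 0.956, -0.006], [0.956, -0.293, -0.0], [-0.002, -0.006, -1.0]]
force: [-13.5, -7.5, -2.1]
gripper_width: 0.0241
finger_force: 30.0
```

```bash
python3 - <<'E'
from m import *
a=gaps(120.5);u,n=ax(a[2]);F=R.T@np.array(a[4]['force'])[:2];print('Fu,Fn',F@u,F@n)
go(a[0],a[1],0.1,4,220,120.5)
E
```

```text
Fu,Fn 11.086427656922782 -10.692661647139625
now gn,ge,th [ 0.48 -0.24  0.15] z 12.8 t 10.1 F [-13.5  -7.5  -2.1] w 0.02406285121290117
[0.0, 1.5, 0.0, -0.7, 220, 0.0, 1.0, 0.0, -0.7, 220, -0.5, 1.5, 0.0, -0.7, 220, 0.0, 1.0, 0.0, -0.7, 220]
end [584.7  -8.1  12.8 -14.2] want [584.9  -8.   12.8 -14.3]
```

Forces are moderate, so I'm continuing the swing.

servo_tool:
  increments: [0,1.5,0,-0.7,220,0,1,0,-0.7,220,-0.5,1.5,0,-0.7,220,0,1.5,0,-0.7,220]

```text
time: 10.5
ee_pos: [0.5854, -0.0081, 0.0128]
tcp_rot: [[0.246, 0.969, -0.006], [0.969, -0.246, -0.0], [-0.002, -0.006, -1.0]]
force: [-13.7, -4.4, -0.7]
gripper_width: 0.0236
finger_force: 30.1
```

```bash
python3 - <<'E'
from m import *
a=gaps(120.5);u,n=ax(a[2]);F=R.T@np.array(a[4]['force'])[:2];print('Fu,Fn',F@u,F@n)
go(0,a[1],0.0,8,220,120.5)
E
```

```text
Fu,Fn 7.59814255836842 -12.180491693131884
now gn,ge,th [ 0.07 -0.23  0.1 ] z 12.8 t 10.5 F [-13.7  -4.4  -0.7] w 0.02360376541490999
[0.0, 1.5, 0.0, -0.7, 220, 0.0, 1.0, 0.0, -0.7, 220, -0.5, 1.5, 0.0, -0.7, 220, 0.0, 1.5, 0.0, -0.8, 220, 0.0, 1.0, 0.0, -0.7, 220, 0.0, 1.5, 0.0, -0.7, 220, 0.0, 1.5, 0.0, -0.7, 220, -0.5, 1.0, 0.0, -0.7, 220]
end [595.5 -11.2  12.8  -8.5] want [595.7 -11.1  12.8  -8.5]
```

servo_tool:
  increments: [0,1.5,0,-0.7,220,0,1,0,-0.7,220,-0.5,1.5,0,-0.7,220,0,1.5,0,-0.8,220]

```text
time: 10.9
ee_pos: [0.5905, -0.0097, 0.0128]
tcp_rot: [[0.197, 0.98, -0.006], [0.98, -0.197, 0.0], [-0.001, -0.006, -1.0]]
force: [-13.4, -2.2, 1.4]
gripper_width: 0.0241
finger_force: 30.1
```

```bash
python3 - <<'E'
from m import *
a=gaps(120.5);u,n=ax(a[2]);F=R.T@np.array(a[4]['force'])[:2];print('Fu,Fn',F@u,F@n)
go(0,a[1],0.0,4,220,120.5)
E
```

```text
Fu,Fn 4.809720281951005 -12.70401623622112
now gn,ge,th [ 0.18 -0.27  0.05] z 12.8 t 10.9 F [-13.4  -2.2   1.4] w 0.02412408782045489
[0.0, 1.5, 0.0, -0.7, 220, 0.0, 1.0, 0.0, -0.7, 220, -0.5, 1.5, 0.0, -0.7, 220, 0.0, 1.5, 0.0, -0.7, 220]
end [595.8 -11.1  12.8  -8.5] want [595.7 -11.1  12.8  -8.5]
```

servo_tool:
  increments: [0,1.5,0,-0.7,220,0,1,0,-0.7,220,0,1.5,0,-0.7,220,0,1,0,-0.7,220,0,0,0,0,220]

```text
time: 11.4
ee_pos: [0.5944, -0.0107, 0.0128]
tcp_rot: [[0.149, 0.989, -0.008], [0.989, -0.149, 0.0], [-0.001, -0.008, -1.0]]
force: [-18.2, -4.3, 5.6]
gripper_width: 0.0238
finger_force: 30.0
```

```bash
python3 - <<'E'
from m import *
from plant import capture
a=gaps(120.5);u,n=ax(a[2]);F=R.T@np.array(a[4]['force'])[:2];print('Fu,Fn',F@u,F@n)
go(0,a[1],0.0,1,220,120.5)
c=capture('wrist');pickle.dump(c,open('wrist5.pkl','wb'));d=capture('top');pickle.dump(d,open('top5.pkl','wb'));e=capture('side')
cv2.imwrite('pics/s5.png',np.hstack([cv2.resize(c['pixels'][:,60:580,::-1],(520,480)),cv2.resize(e['pixels'][180:310,250:440,::-1],(280,480))]))
E
```

```text
Fu,Fn 6.954095947299163 -17.357238477621262
now gn,ge,th [ 1.21 -0.47  0.  ] z 12.8 t 11.4 F [-18.2  -4.3   5.6] w 0.023847394411572978
[0.0, 1.5, 0.0, -0.1, 220]
end [595.9 -10.9  12.8  -8.5] want [595.7 -10.9  12.8  -8.5]
```

View pics/s5.png

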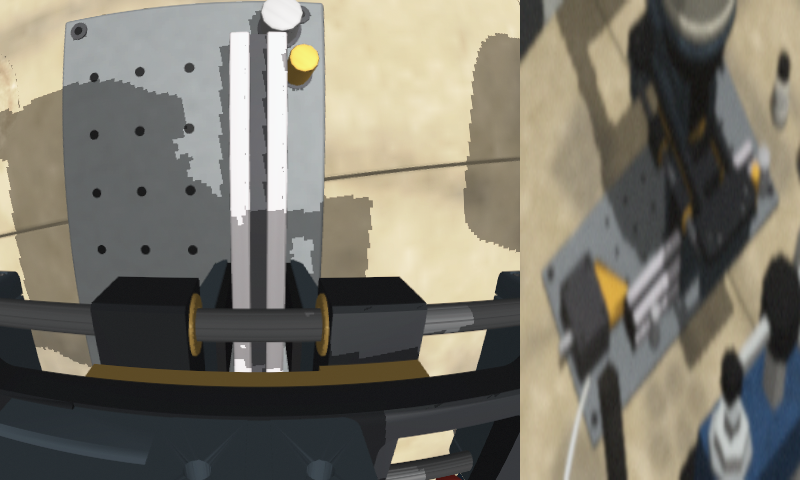

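The bar is nearly in line: its bare end is by the end post at (280,15) and pivot at (303,58), and its capped end is against the wedge. I'll push the last millimetre and check the nose by colour.

servo_tool:
  increments: [0,1,-0.3,0,220,0,0.5,0,0,220,0,0,0,0,220,0,0,0,0,220]

```text
time: 11.95
ee_pos: [0.5945, -0.0106, 0.0128]
tcp_rot: [[0.15, 0.989, -0.011], [0.989, -0.15, 0.001], [-0.001, -0.011, -1.0]]
force: [-24.2, -3.3, 7.3]
gripper_width: 0.0239
finger_force: 30.0
```

```bash
cat >> m.py <<'E'
def nose(c):
    h=cv2.cvtColor(c['pixels'],cv2.COLOR_RGB2HSV);m=np.zeros((480,640),np.uint8);m[215:260,315:350]=1
    m&=((h[...,0]>15)&(h[...,0]<35)&(h[...,1]>140)&(h[...,2]>90)).astype(np.uint8)
    v,u=np.nonzero(m);w=R.T@((cast(c,np.c_[u,v],.028)[:,:2]*1000-o).T);i=np.argmax(w[1]);return len(u),w[:,i].round(1),w[0].max().round(1)
E
python3 - <<'E'
from m import *
from plant import capture
a=gaps(120.5);u,n=ax(a[2]);F=R.T@np.array(a[4]['force'])[:2];print('Fu,Fn',F@u,F@n)
go(0,a[1],0.0,1,220,120.5)
d=capture('top');pickle.dump(d,open('top6.pkl','wb'))
for f in ('top0','top5','top6'):print(nose(pickle.load(open(f+'.pkl','rb'))))
E
```

```text
Fu,Fn 6.900552068733262 -23.39297528482006
now gn,ge,th [ 1.15 -0.49  0.  ] z 12.8 t 11.95 F [-24.2  -3.3   7.3] w 0.023857575464181633
[0.0, 1.5, 0.0, -0.1, 220]
end [595.9 -10.9  12.8  -8.5] want [595.7 -10.8  12.8  -8.5]
(130, array([  10., -106.]), np.float64(10.6))Traceback (most recent call last):
  File "<stdin>", line 6, in <module>
  File "m.py", line 28, in nose
    v,u=np.nonzero(m);w=R.T@((cast(c,np.c_[u,v],.028)[:,:2]*1000-o).T);i=np.argmax(w[1]);return len(u),w[:,i].round(1),w[0].max().round(1)
                                                                         ~~~~~~~~~^^^^^^
    return _wrapfunc(a, 'argmax', axis=axis, out=out, **kwds)
    return bound(*args, **kwds)
ValueError: attempt to get argmax of an empty sequence
```

```bash
python3 - <<'E'
from m import *
from plant import capture
e=capture('side');c=capture('wrist');pickle.dump((e,c),open('e7.pkl','wb'));e0=pickle.load(open('side0.pkl','rb'))
f=lambda i:cv2.resize(i['pixels'][225:290,265:355,::-1],(400,289),interpolation=cv2.INTER_CUBIC)
w=cv2.resize(c['pixels'][0:125,270:410,::-1],(400,357))
cv2.imwrite('pics/s7.png',np.hstack([np.vstack([f(e0),f(e)]),np.vstack([w,np.zeros((221,400,3),np.uint8)])]))
# where ought things be in the side view crop
J3=lambda x,y,z:np.array([*(R@np.array([x,y])+o)/1000,z])
for n,p in dict(nosetip=(12.5,-101,.028),barNear=(16,-110,.03),barFar=(40,-110,.03),farpost=(46,-80,.03)).items():
    q=proj(e,J3(*p))[0];print(n,((q-[265,225])*[400/90,289/65]).round())
E
```

```text
nosetip [260. 151.]
barNear [247. 162.]
barFar [277. 199.]
farpost [343. 179.]
```

View pics/s7.png

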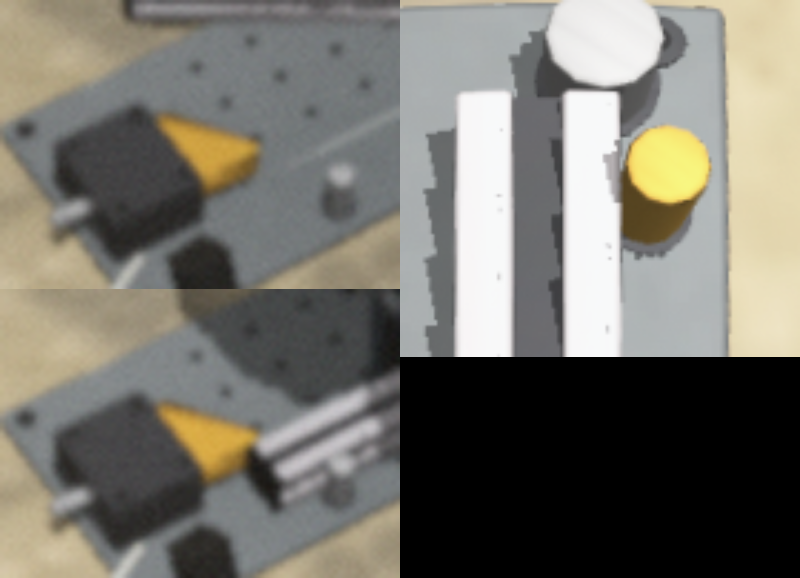

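In the side crop the wedge tip is back at its shut position, (260,151) both before and now. The push rod sticks out by the same length, and the bar is past the nose and against the far post. The wrist crop shows the bare end touching the end post and pivot. I'm easing the preload, opening and lifting clear.

servo_tool:
  increments: [0,-1,0,0,220,0,-0.5,0,0,220,0,0,0,0,190,0,0,0,0,170,0,0,0,0,150,0,0,0,0,130,0,0,0,0,130,0,0,0,0,130]

```text
time: 12.9
ee_pos: [0.5989, -0.0106, 0.0143]
tcp_rot: [[0.15, 0.989, 0.001], [0.989, -0.15, -0.0], [0.0, 0.001, -1.0]]
force: [0.6, 0.1, 0.4]
gripper_width: 0.0446
finger_force: 0.0
```

```bash
python3 - <<'E'
from m import *
go(0,0,0,1,130,120.5)
E
```

```text
now gn,ge,th [-3.29 -1.22  0.  ] z 14.3 t 12.9 F [0.6 0.1 0.4] w 0.0446149365220756
[-1.0, -3.0, 0.0, -0.1, 130]
end [595.8 -11.1  14.3  -8.5] want [595.7 -11.3  14.3  -8.5]
```

Free with zero force. Centring over the bar, then lifting and moving back so the top camera can see.

servo_tool:
  increments: [0,-1.5,0,0,130,0,-1.5,0,0,130,0,0,-10,0,130,0,0,-25,0,130,0,0,-40,0,130,0,0,-45,0,130,0,0,-45,0,130,0,0,-25,0,130]

```text
time: 13.7
ee_pos: [0.5966, -0.0102, 0.2088]
tcp_rot: [[0.15, 0.989, 0.005], [0.989, -0.15, -0.001], [0.0, 0.005, -1.0]]
force: [0.2, 1.2, -0.6]
gripper_width: 0.0445
finger_force: 0.0
```

servo_tool:
  increments: [0,-30,0,0,130,25,-35,0,0,130,45,0,0,0,130,45,0,0,0,130,45,0,0,0,130,45,0,0,0,130,30,0,0,0,130,0,0,0,0,130]

```text
time: 14.5
ee_pos: [0.5666, 0.2356, 0.2048]
tcp_rot: [[0.147, 0.989, 0.001], [0.989, -0.147, 0.001], [0.001, 0.001, -1.0]]
force: [-0.3, -1.6, -0.2]
gripper_width: 0.0446
finger_force: 0.0
```

```bash
python3 - <<'E'
from m import *
from plant import capture
d=capture('top');e=capture('side');P=cloud(d);s=ctrl.observe();print(s['time'],np.round(s['ee_pos'],3),np.round(s['force'],1))
print('nose',nose(pickle.load(open('top0.pkl','rb'))),nose(d))
m=np.zeros((480,640),bool);m[185:300,215:385]=1
m=(m&(P[...,2]>.02)&(P[...,2]<.05)).astype(np.uint8);n,l,st,_=cv2.connectedComponentsWithStats(m)
for k in range(1,n):
    if st[k,4]>20:
        v,u=np.nonzero(l==k);w=cast(d,np.c_[u,v],.03)[:,:2]*1000;w=(w-o)@R;r=cv2.minAreaRect(w.astype(np.float32));print(np.round(r[0],1),np.round(r[1],1),round(r[2],1),st[k,4])
f=lambda i,x0,y0,x1,y1,S:cv2.resize(i['pixels'][y0:y1,x0:x1,::-1],S,interpolation=cv2.INTER_CUBIC)
cv2.imwrite('pics/fin.png',np.vstack([f(d,205,185,385,265,(675,300)),f(e,255,180,435,260,(675,300))]))
E
```

```text
14.6 [0.566 0.232 0.205] [ 0.8 -0.7 -0.1]
nose (130, array([  10., -106.]), np.float64(10.6)) (127, array([   7.6, -104.2]), np.float64(10.6))
[ 21.4 -40.6] [315.3  70.3] 78.5 1993
```

View pics/fin.png

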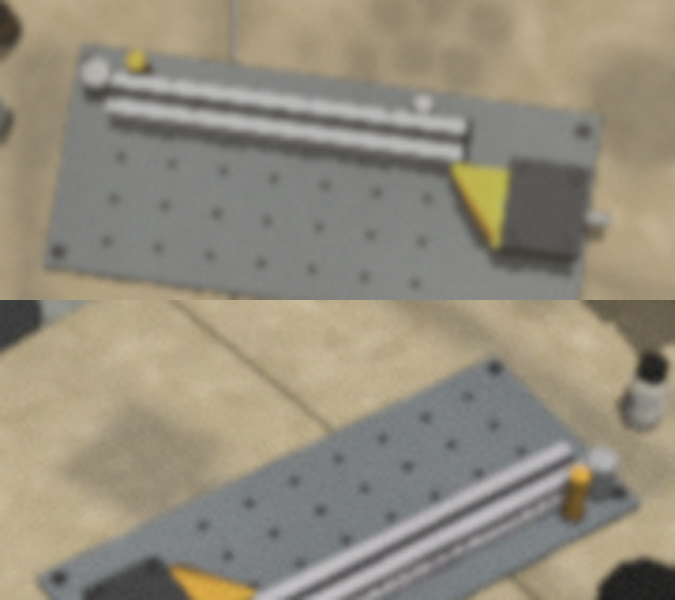

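The final picture shows the bar in line against the end post (95,72), pivot (137,60) and far post (424,102). The wedge tip at (453,165) sits behind the bar's near side, with its visible area unchanged from the start, so the latch is shut. Handing in.

```bash
python3 -c "
from plant import ctrl
print(ctrl.sign_off())"
```

```text
the job is handed in; nothing more can be done
None
```

The bar lies in line against all three posts with the latch snapped shut behind it, and I handed the job in at about 14.6 s with the arm clear.

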